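# Square up a filed plate and share the microscope light

## Robot

A 6-joint arm with a two-finger parallel gripper is mounted at the origin on the work surface. World frame = base frame: x ahead of the robot, y to its left, z up, the work surface at z = 0. Lengths are in m, angles in rad, forces in N, time in s.
With the tool pointing down it reaches from about 0.375 to 0.9 m from the base axis. Payload 3.1 kg.
Tool frame: the origin (TCP) lies on the centre line of the jaws, within the pads' length; the fingertips stand 19 mm ahead of it and the grasp point (between the pads) is the TCP (robot.finger_overhang is the z of the fingertips in the tool frame, in m); z points along the fingers, y is the line along which they close (so a half turn about z gives the same grasp; the last joint's range is limited). The gripper opens to 85 mm and grips with 20 to 120 N. Pads are 22 mm wide; open, the fingers measure 114 mm over their backs; the gripper's body (76 mm by 85 mm) begins 54 mm behind the grasp point. The pads swing forward as they close: fully open they stand 13 mm farther back than shut.
Start: joints at [-1.304, 0.527, 1.433, -0, 1.181, -0.178], TCP at [0.27, -0.564, 0.25] pointing down, gripper open.
Joint ranges: [-3.08, 3.08], [-0.75, 2.2], [0.22, 2.44], [-1.43, 4.57], [0, 2.65], [-2.85, 2.85]. Speed limits (rad/s): [2.79, 2.79, 3.14, 3.14, 3.14, 3.14].

## Interface

Orientations are given as a unit quaternion [w, x, y, z].
In Python, from rig import robot, grab_frame gives the robot as it stands.
- The arm moves only by the shell command python3 -m jog 'ROWS' [FORCE]. ROWS is JSON, a list of rows, each an object of numbers: "fingers": the closure in counts, from 0 (fully open) to 255 (shut); "tx", "ty", "tz": the shift along the world's x, y, z in cm; "spin": the turn about the world's z in degrees. In form: [{"fingers": .., "tx": .., "ty": .., "tz": .., "spin": ..}, ...]. A call has 1 to 12 rows; each row shifts and turns the commanded pose from where the row before left it; what a row does not reach is not made up. A row lasts 1/12 s, in which the tool goes at most 41.7 mm and 7.16 degrees, less where a joint would pass 70% of its speed; a pose out of reach is approached as far as the arm can. A call with a gripper value outside its range is refused whole. The fingers move at their own pace and stop on an object; FORCE is the grip in N (left out, the last holds). Time passes only in rows, so rows that do not move let the fingers close. It gives the time, the measured TCP pose, the force, the opening and the grip force at its end, in the units of the state.
- robot.sense(): the state, without advancing time (a new reading comes with each control period).
- grab_frame(name): name is "scene" or "top"; returns a dict with "image" (420x560x3 uint8, red, green, blue), "intrinsics" (3x3 intrinsics, pixels), "rvec" (rotation vector, rad) and "tvec" (3), from world to camera coordinates, as OpenCV has them. Camera axes: x right, y down, z forward; pixel columns grow to the right and rows downward; lengths in m; the calibration is good to about 2 mm. A picture is of the moment at which its call begins. There is no depth.
- robot.finish_job(): hands the job in; it is judged then, once.
The state is a dict: "t": time; "joint_positions": joint angles; "qvel": joint speeds; "effort": joint torques, N m; "tool_pos": TCP position; "tool_rot": TCP orientation; "contact_force": force on the tool from outside, world axes, zero at the start; "wrist_torque": the same for the moment, N m; "opening": finger opening in m; "grip_force": force on a finger pad.
Only numpy, scipy, OpenCV 4.12 (cv2) and the standard library are available. Lean on these libraries where they do the work, as an engineer would, in place of code of your own. Each camera call takes 0.05 s, during which the arm holds its last target. There are 200 camera calls.

## Task

The microscope head is swung aside so that the filed steel plate can be squared up for inspection: holding the brass drift in the gripper, nudge the plate across the stage with it until its square corner sits in the corner of the edge stops and both edges touch the stops along their length, never touching the clean plate with the fingers. Stand the drift back upright on the bench, and push the microscope's beam-splitter rod in from fully out to its middle click, so that eyepieces and camera share the light. Leave the other things on the bench where they are, and let go of everything.

Things in the scene. Friction and masses are not known exactly. Their poses are not given: they have to be found in the camera images.
- rod (a joint): rod travel, m: 0 fully out (start), 0.015 middle click, 0.030 fully in; grows as it is pushed in. Sprung detents at these three: leaving a click takes about 6 N, fading to nothing 7.5 mm on; by 9 mm the rod snaps on to the next click by itself. Let go within 6 mm of the middle, it centres itself; pushed 9 mm past the middle, it snaps fully in
- knob_end (a point): centre of the outer end face of the rod's black knob (22 mm diameter, 32 mm long, on a 10 mm steel rod), 253 mm above the bench. The rod is level and sticks out to the left (own +y) of the white microscope head; push it along own -y. Fully out, this point is 100 mm from the head's flat side. Eyepieces (sloping to the robot) and camera rise to 390 mm; a pole and boom stand behind
- stage_corner (a point): inner corner of the two steel edge stops, on the stage surface, 45 mm above the bench. Own x points square into the back stop (far side, lies along own y); own -y points square into the side stop (right side, lies along own x). Stops are 12 mm wide, 8 mm high. The free surface runs from here 158 mm along own -x and 208 mm along own +y
- plate_center (a point): centre, half-way up, of the plate lying flat on the smooth stage: steel, 80 mm (own x) by 120 mm (own y), 6 mm thick, 0.3 to 0.5 kg; a hollow quarter-round of 30 mm radius is cut from its (-x, +y) corner. Within 15 degrees of parallel to the stops, clear of both. Straight edges to push on: -x edge, own y -60 to +30 mm, +y edge, own x -10 to +40 mm; its centre of mass is at own (+3, -5) mm
- plate_corner (a point): the plate's square corner that belongs in the corner of the stops, own (+40, -60) mm from plate_center, half-way up
- plate_long_end (a point): the other end of the plate's 120 mm edge that goes against the back stop, own (+40, +60) mm from plate_center
- plate_short_end (a point): the other end of the plate's 80 mm edge that goes against the side stop, own (-40, -60) mm from plate_center
- drift_center (a point): centre, half-way up, of the brass drift: a plain round bar 24 mm in diameter, 120 mm long, about 0.4 kg, standing free on its end on the bench (own z along the bar) at the left of the stage; hold it about 35 mm below its top
- file: bystander: flat file with a wooden handle, 270 mm, lying between the stage and the microscope; origin at the shoulder of blade and handle
- glasses: bystander: safety glasses with blue frame, 145 mm wide, 45 mm high, in front of the microscope; origin under the bridge
- caliper: bystander: digital caliper, 235 mm, lying beyond the stage; origin under its middle
- square: bystander: engineer's square, 100 by 160 mm, lying beyond the stage to the left; origin under the middle of its stock
- spare_plate: bystander: a second plate of the same shape, lying on the bench to the right, before the microscope; origin under its centre
- oil_bottle: bystander: grey plastic bottle, 52 mm diameter, 115 mm high, behind the drift; origin under its centre
Not all that is in view belongs to the job. What is shaped like the part that bears plate_center but purple is not meant. There is more than one size of the part that bears drift_center; the job needs the smaller.

How it is judged:
At the end, for the whole second after the job is handed in: The plate lies flat on the stage with both ends of its 120 mm edge within 1.5 mm of the back stop and both ends of its 80 mm edge within 1.5 mm of the side stop; the rod stands within 3 mm of its middle click; the drift stands upright on the bench, released (x of each of plate_corner, plate_long_end in the frame of stage_corner above -0.0015 m and y of each of plate_corner, plate_short_end in the frame of stage_corner below 0.0015 m and z of plate_corner in the frame of stage_corner below 0.005 m and angle between plate_center's own z axis and vertical below 0.05 rad and value of joint rod between 0.012 and 0.018 m and angle between drift_center's own z axis and vertical below 0.1 rad and height (world z) of drift_center below 0.066 m and contact force between the fingers and drift below 0.05 N); the robot touches nothing.
It fails at once if the fingers or arm touch the plate (contact force between any of the fingers, the arm and plate above 0.5 N).
It fails at once if another thing on the bench is shifted by more than 30 mm (distance of any of file, glasses, caliper, square, spare_plate, oil_bottle from where it was at the start of the episode above 0.03 m).
It also fails if it takes over 64 s, if anything falls off the work surface, if the arm or the gripper's body presses on something with over 40 N, if the wrist force passes 120 N, or if a joint passes its speed limit or range.

## Working session

There is one attempt and no reset: what is moved stays moved. The work goes in short steps, Python scripts to look and compute and a shell command to move; the robot and the scene stay as the last step left them, time stands still between calls to the robot, and variables do not carry over. Pictures are saved under pics/ and viewed, at most 10 in all, crops included, and the job is handed in when it is done.

```bash
ls; mkdir -p pics; cat > h.py <<'E'
import numpy as np,cv2
from rig import robot,grab_frame
def cam(n):
    f=grab_frame(n); R=cv2.Rodrigues(np.array(f['rvec'],float))[0]
    return f['image'],np.array(f['intrinsics'],float),R,np.array(f['tvec'],float).ravel()
def ray(c,px,z):
    _,K,R,t=c; C=-R.T@t; d=R.T@np.linalg.inv(K)@np.array([px[0],px[1],1.])
    return C+d*(z-C[2])/d[2]
def proj(c,p):
    _,K,R,t=c; q=K@(R@np.array(p,float)+t); return q[:2]/q[2]
def save(n,im): cv2.imwrite('pics/'+n,cv2.cvtColor(im,cv2.COLOR_RGB2BGR))
E
python3 - <<'E'
from h import *
for n in('scene','top'):
    c=cam(n); save(n+'0.png',c[0]); print(n,-c[2].T@c[3]); np.savez('c_'+n,*c)
print(robot.sense())
E
```

```text
pics
scene [0.93374042 0.81483872 1.13239326]
top [0.43352028 0.00382686 1.42787652]
{'t': 0.1, 'joint_positions': array([-1.30350276e+00,  5.28320039e-01,  1.43377427e+00,  4.44912718e-06,
        1.18140381e+00, -1.78489505e-01]), 'qvel': array([-1.30655944e-03, -3.70574181e-03, -2.90018780e-03,  3.64836811e-04,
       -7.01504247e-05, -7.28884940e-04]), 'effort': array([ 1.89808566e-04, -4.43306243e+01, -1.78586161e+01, -2.47436674e-04,
        3.89071574e-03,  9.89029445e-07]), 'tool_pos': array([ 0.26934885, -0.5633112 ,  0.24946407]), 'tool_rot': array([-9.51883272e-04,  9.75262096e-01,  2.21049625e-01, -4.02340925e-05]), 'contact_force': array([-0.89999577,  0.21838309,  0.26857635]), 'wrist_torque': array([-0.00722722,  0.04869452, -0.01407428]), 'grip_force': 0.0, 'opening': 0.08530234763443237}
```

View pics/top0.png

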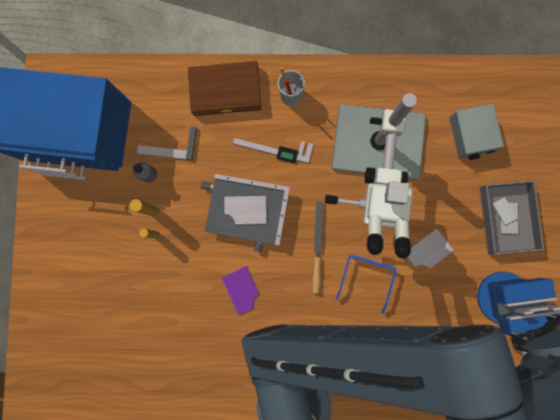

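View pics/scene0.png

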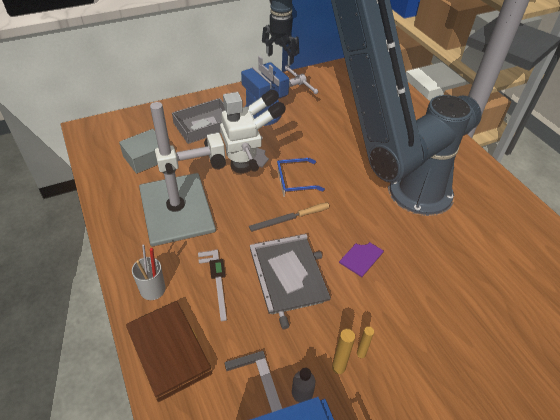

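Top view: yellow bars at (137,206), which is the longer one, and at (144,233), the shorter. The grey plate is on the stage at (245,210). The purple look-alike is at (240,290) and the spare plate at (430,250). The knob is at (331,200). Next I'll check these in a close crop and measure them.

```bash
python3 - <<'E'
from h import *
L=lambda n:[np.load('c_%s.npz'%n)['arr_%d'%i] for i in range(4)]
T,S=L('top'),L('scene')
a=cv2.resize(T[0][165:255,125:345],None,fx=3.6,fy=3.6,interpolation=cv2.INTER_CUBIC)
save('crop1.png',a)
for n,c in(('top',T),('scene',S)):
    hsv=cv2.cvtColor(c[0],cv2.COLOR_RGB2HSV); m=cv2.inRange(hsv,(18,150,110),(30,255,255))
    k,l,st,ce=cv2.connectedComponentsWithStats(m)
    for i in range(1,k):
        if st[i,4]>25:
            ys,xs=np.where(l==i); r=cv2.minAreaRect(np.c_[xs,ys].astype(np.float32)); print(n,st[i],ce[i],r)
E
```

```text
top [129 199  13  13 134] [135.3880597  204.91044776] ((135.0, 205.0), (12.0, 12.0), 90.0)
top [139 229  10   8  63] [143.42857143 232.49206349] ((143.5, 232.5), (9.0, 7.0), 0.0)
scene [357 327  17  31 273] [365.08424908 341.60805861] ((365.1816711425781, 341.90313720703125), (9.774710655212402, 31.90299415588379), 16.927513122558594)
scene [333 329  22  45 566] [343.40106007 350.26501767] ((342.9056396484375, 350.8301696777344), (14.285496711730957, 45.3289794921875), 15.945395469665527)
```

View pics/crop1.png

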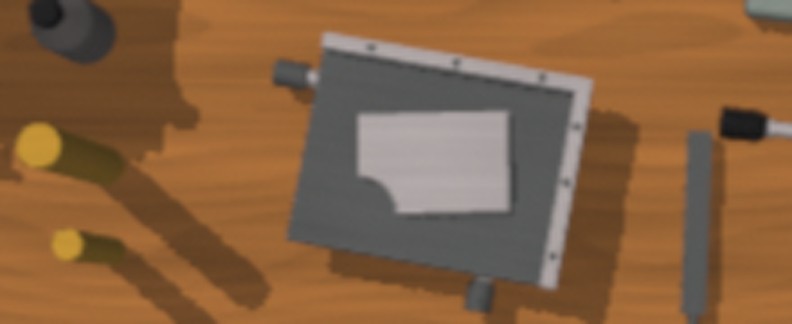

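The crop shows the smaller drift's top at crop (68,244), the plate (a grey face with a hollow lower-left corner) and the stops' inner corner near (575,94). The smaller bar and the grey plate on the stage are the right ones. Now I'll fit lines.

```bash
cat > meas.py <<'E'
from h import *
def lineint(a,b): # lines (vx,vy,x0,y0)
    A=np.array([[a[0],-b[0]],[a[1],-b[1]]]); s=np.linalg.solve(A,[b[2]-a[2],b[3]-a[3]]); return np.array([a[2]+s[0]*a[0],a[3]+s[0]*a[1]])
def edge(g,p,q,w=3.,trim=.12):
    """fit the strongest brightness step near segment p-q -> line"""
    p,q=np.array(p,float),np.array(q,float); d=(q-p)/np.linalg.norm(q-p); n=np.array([-d[1],d[0]])
    o=np.arange(-w,w+.01,.1); pts=[]
    for s in np.linspace(trim,1-trim,30):
        P=p+s*(q-p)+o[:,None]*n
        v=cv2.remap(g,P[:,0].astype(np.float32)[None],P[:,1].astype(np.float32)[None],cv2.INTER_LINEAR)[0]
        gr=np.abs(np.gradient(cv2.GaussianBlur(v[None],(0,0),4)[0])); gr[gr<gr.max()*.5]=0
        pts.append(p+s*(q-p)+n*(o*gr).sum()/gr.sum())
    return cv2.fitLine(np.array(pts,np.float32),cv2.DIST_HUBER,0,.01,.01).ravel()
E
python3 - <<'E'
from meas import *
L=lambda n:[np.load('c_%s.npz'%n)['arr_%d'%i] for i in range(4)]
T,S=L('top'),L('scene'); g=cv2.cvtColor(T[0],cv2.COLOR_RGB2GRAY).astype(np.float32)
u=lambda x,y:(125+(x+.5)/3.6-.5,165+(y+.5)/3.6-.5)
tr,br,tl,bl,bm=u(508,110),u(511,211),u(358,114),u(358,175),u(397,213)
top,right,left,bot=edge(g,tl,tr),edge(g,tr,br),edge(g,tl,bl,2),edge(g,bm,br)
W=lambda p,z:ray(T,p,z)[:2]
P={}
for n,a,b in(('corner(+40,-60)',top,right),('long(+40,60)',top,left),('short(-40,-60)',bot,right)):
    P[n]=W(lineint(a,b),.051); print(n,P[n].round(4))
v=list(P.values()); print('lens',np.linalg.norm(v[0]-v[1]),np.linalg.norm(v[0]-v[2]))
print('plate y dir deg',np.degrees(np.arctan2(*(v[1]-v[0])[::-1])),np.degrees(np.arctan2(*(v[0]-v[2])[::-1])))
# stops: outer edges(z.053 top) and inner
bo=edge(g,u(330,33),u(585,78),2); bi=edge(g,u(330,49),u(570,92),1.6); so=edge(g,u(590,88),u(557,285),2); si=edge(g,u(574,100),u(543,280),1.6)
for n,a,b in(('outer',bo,so),('inner',bi,si)):
    print(n,W(lineint(a,b),.053).round(4),W(lineint(a,b),.045).round(4))
for l in(bo,bi,so,si):
    a=W(l[2:],.053);b=W(l[2:]+20*l[:2],.053);d=b-a;print('dir',np.degrees(np.arctan2(d[1],d[0])))
print('front-left stage',W(u(290,240),.045),W(u(555,288),.045))
print('driftS',W(u(68,244),.12),'big',W(u(40,146),.15), 'bottle',W(u(48,12),.115))
print('knob end',W(u(722,122),.253),W(u(764,128),.253))
# scene check
for h,p in((.12,(368,330)),(0,(361,356))): print('scene drift',ray(S,p,h))
print('proj small top',proj(S,[*W(u(68,244),.12),.12]),'bot',proj(S,[*W(u(68,244),.12),0]))
save('crop2.png',cv2.resize(S[0][220:380,235:395],None,fx=3.7,fy=3.7,interpolation=cv2.INTER_CUBIC))
E
```

```text
corner(+40,-60) [0.6046 0.092 ]
long(+40,60) [0.6007 0.2121]
short(-40,-60) [0.5247 0.0886]
lens 0.12014523811653198 0.08004599963113694
plate y dir deg 91.89452169615954 2.4415948494079847
outer [0.6312 0.0233] [0.6324 0.0234]
inner [0.6203 0.0376] [0.6214 0.0378]
dir -99.34382500934777
dir -99.49479184186917
dir -9.118164631435791
dir -9.215985921823917
front-left stage [0.49857116 0.26456992] [0.46320398 0.05112716]
driftS [0.48966037 0.42012947] big [0.56138951 0.43477024] bottle [0.66923779 0.44486575]
knob end [ 0.57334394 -0.06815619] [ 0.56957213 -0.09674919]
scene drift [0.48965234 0.42122739 0.12      ]
scene drift [0.49179199 0.42918021 0.        ]
proj small top [367.7479134 329.6118768] bot [359.8504511  352.58744719]
```

View pics/crop2.png

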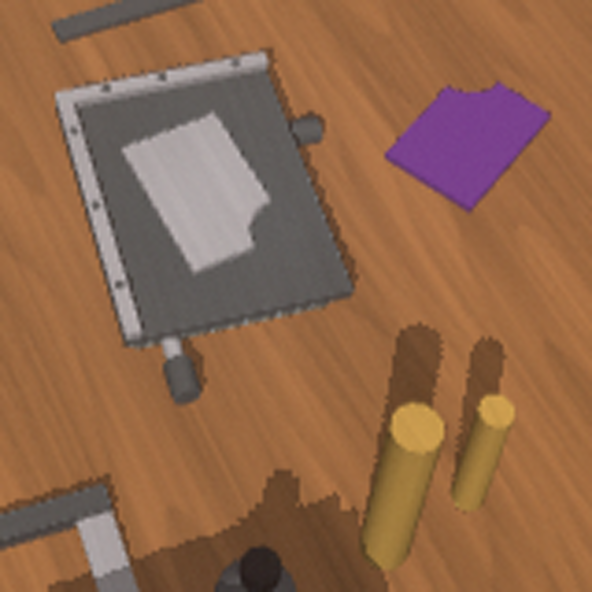

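Sizes check: the plate edges measure 120.1 and 80.0 mm. The drift is at (0.490, 0.420), and both views agree. The stops are yawed -9.3°, the plate +2.2°, and the stop corner is about (0.6205, 0.0375). Now moving up and over to the drift.

```bash
python3 -m jog '[{"tz":4,"spin":-7,"fingers":0},{"tz":4,"spin":-7},{"tz":4,"spin":-7},{"tz":4,"spin":-7},{"tz":4,"spin":-7},{"tx":3.8,"ty":1},{"tx":3.8,"ty":1},{"tx":3.8,"ty":1},{"tx":3.8,"ty":1},{"ty":4},{"ty":4},{"ty":4}]' 100
python3 -m jog '[{"ty":4},{"ty":4},{"ty":4},{"ty":4},{"ty":4},{"ty":4},{"ty":4},{"ty":4},{"ty":4},{"ty":4},{"ty":4},{"ty":4}]'
python3 -m jog '[{"ty":4,"tx":1},{"ty":4,"tx":1},{"ty":4,"tx":1},{"ty":4,"tx":1},{"ty":4,"tx":1},{"ty":4,"tx":1},{"ty":4},{"ty":4},{"ty":2},{}]'
```

```text
validation failed for argument at $[0]...
validation failed for argument at $[0]...
validation failed for argument at $[0]...
```

```bash
python3 -m jog '[{"fingers":0,"tx":0,"ty":0,"tz":4,"spin":-7},{"fingers":0,"tx":0,"ty":0,"tz":4,"spin":-7},{"fingers":0,"tx":0,"ty":0,"tz":4,"spin":-7},{"fingers":0,"tx":0,"ty":0,"tz":4,"spin":-7},{"fingers":0,"tx":0,"ty":0,"tz":4,"spin":-7},{"fingers":0,"tx":3.8,"ty":1,"tz":0,"spin":0},{"fingers":0,"tx":3.8,"ty":1,"tz":0,"spin":0},{"fingers":0,"tx":3.8,"ty":1,"tz":0,"spin":0},{"fingers":0,"tx":3.8,"ty":1,"tz":0,"spin":0}]' 100
```

```text
t: 0.85
tool_pos: [0.4226, -0.5233, 0.4502]
tool_rot: [-0.0, 0.997, -0.083, -0.0]
contact_force: [0.2, -0.9, 0.0]
opening: 0.0855
grip_force: 0.0
```

```bash
python3 -m jog '[{"fingers":0,"tx":0,"ty":4,"tz":0,"spin":0},{"fingers":0,"tx":0,"ty":4,"tz":0,"spin":0},{"fingers":0,"tx":0,"ty":4,"tz":0,"spin":0},{"fingers":0,"tx":0,"ty":4,"tz":0,"spin":0},{"fingers":0,"tx":0,"ty":4,"tz":0,"spin":0},{"fingers":0,"tx":0,"ty":4,"tz":0,"spin":0},{"fingers":0,"tx":0,"ty":4,"tz":0,"spin":0},{"fingers":0,"tx":0,"ty":4,"tz":0,"spin":0},{"fingers":0,"tx":0,"ty":4,"tz":0,"spin":0},{"fingers":0,"tx":0,"ty":4,"tz":0,"spin":0},{"fingers":0,"tx":0,"ty":4,"tz":0,"spin":0},{"fingers":0,"tx":0,"ty":4,"tz":0,"spin":0}]'
python3 -m jog '[{"fingers":0,"tx":0,"ty":4,"tz":0,"spin":0},{"fingers":0,"tx":0,"ty":4,"tz":0,"spin":0},{"fingers":0,"tx":0,"ty":4,"tz":0,"spin":0},{"fingers":0,"tx":0,"ty":4,"tz":0,"spin":0},{"fingers":0,"tx":1,"ty":4,"tz":0,"spin":0},{"fingers":0,"tx":1,"ty":4,"tz":0,"spin":0},{"fingers":0,"tx":1,"ty":4,"tz":0,"spin":0},{"fingers":0,"tx":1,"ty":4,"tz":0,"spin":0},{"fingers":0,"tx":1,"ty":4,"tz":0,"spin":0},{"fingers":0,"tx":1,"ty":4,"tz":0,"spin":0},{"fingers":0,"tx":0.7,"ty":4,"tz":0,"spin":0},{"fingers":0,"tx":0,"ty":2.3,"tz":0,"spin":0}]'
python3 -m jog '[{"fingers":0,"tx":0,"ty":0,"tz":-4,"spin":0},{"fingers":0,"tx":0,"ty":0,"tz":-4,"spin":0},{"fingers":0,"tx":0,"ty":0,"tz":-4,"spin":0},{"fingers":0,"tx":0,"ty":0,"tz":-4,"spin":0},{"fingers":0,"tx":0,"ty":0,"tz":-4,"spin":0},{"fingers":0,"tx":0,"ty":0,"tz":-3,"spin":0},{"fingers":0,"tx":0,"ty":0,"tz":0,"spin":0}]'
```

```text
t: 1.85
tool_pos: [0.4207, -0.0419, 0.45]
tool_rot: [-0.0, 0.997, -0.083, -0.0]
contact_force: [0.1, -0.3, -1.0]
opening: 0.0857
grip_force: 0.0
t: 2.85
tool_pos: [0.4888, 0.4229, 0.4485]
tool_rot: [-0.0, 0.997, -0.081, -0.001]
contact_force: [0.2, -0.7, 1.0]
opening: 0.0855
grip_force: 0.0
t: 3.43
tool_pos: [0.484, 0.4163, 0.2123]
tool_rot: [0.005, 0.997, -0.083, -0.007]
contact_force: [-1.3, 0.2, -0.6]
opening: 0.085
grip_force: 0.0
```

```bash
python3 -m jog '[{"fingers":0,"tx":0,"ty":0,"tz":0,"spin":0},{"fingers":0,"tx":0,"ty":0,"tz":0,"spin":0},{"fingers":0,"tx":0,"ty":0,"tz":0,"spin":0}]'; python3 - <<'E'
from h import *
print(robot.sense()['joint_positions'])
c=cam('scene');save('s1.png',cv2.resize(c[0][200:400,230:490],None,fx=3,fy=3))
E
```

```text
t: 3.68
tool_pos: [0.4902, 0.4201, 0.2233]
tool_rot: [-0.002, 0.997, -0.082, 0.002]
contact_force: [0.5, 0.4, 0.6]
opening: 0.0853
grip_force: 0.0
[5.35813401e-01 5.82567285e-01 1.40921390e+00 3.21430038e-05
 1.14403008e+00 2.27166524e+00]
```

View pics/s1.png

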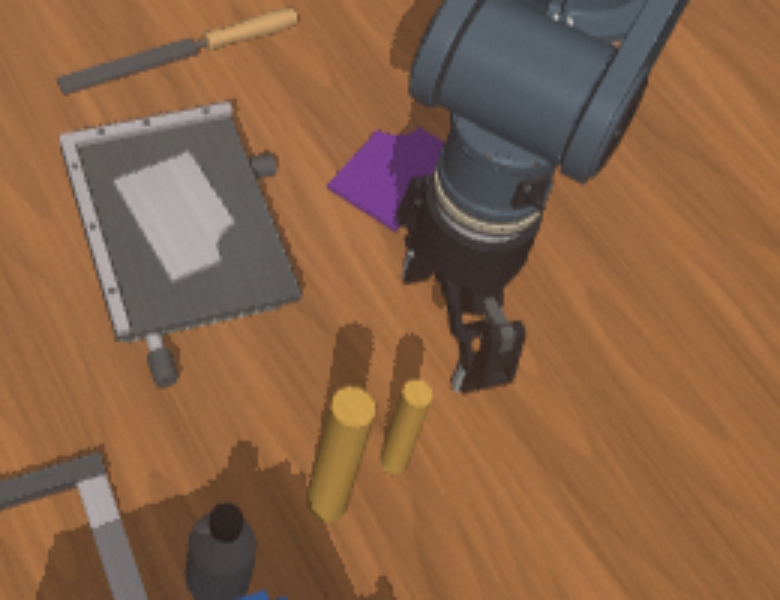

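The fingers straddle the drift axis: tips at (408,270) and (485,385), and the expected TCP pixel is (438,327). Descend and grip.

```bash
python3 -m jog '[{"fingers":0,"tx":0,"ty":0,"tz":-2.5,"spin":0},{"fingers":0,"tx":0,"ty":0,"tz":-2.5,"spin":0},{"fingers":0,"tx":0,"ty":0,"tz":-2.5,"spin":0},{"fingers":0,"tx":0,"ty":0,"tz":-2.5,"spin":0},{"fingers":0,"tx":0,"ty":0,"tz":-2,"spin":0},{"fingers":0,"tx":0,"ty":0,"tz":-1.5,"spin":0},{"fingers":0,"tx":0,"ty":0,"tz":0,"spin":0},{"fingers":0,"tx":0,"ty":0,"tz":0,"spin":0},{"fingers":0,"tx":0,"ty":0,"tz":0,"spin":0}]' 100
python3 -m jog '[{"fingers":60,"tx":0,"ty":0,"tz":0,"spin":0},{"fingers":120,"tx":0,"ty":0,"tz":0,"spin":0},{"fingers":180,"tx":0,"ty":0,"tz":0,"spin":0},{"fingers":255,"tx":0,"ty":0,"tz":0,"spin":0},{"fingers":255,"tx":0,"ty":0,"tz":0,"spin":0},{"fingers":255,"tx":0,"ty":0,"tz":0,"spin":0},{"fingers":255,"tx":0,"ty":0,"tz":0,"spin":0},{"fingers":255,"tx":0,"ty":0,"tz":0,"spin":0},{"fingers":255,"tx":0,"ty":0,"tz":0,"spin":0}]' 100
```

```text
t: 4.48
tool_pos: [0.4899, 0.42, 0.0875]
tool_rot: [-0.001, 0.997, -0.082, 0.002]
contact_force: [0.7, -0.4, 0.9]
opening: 0.0856
grip_force: 0.0
t: 5.23
tool_pos: [0.4887, 0.419, 0.0859]
tool_rot: [0.0, 0.997, -0.082, 0.0]
contact_force: [-1.3, -1.2, 6.3]
opening: 0.022
grip_force: 97.5
```

```bash
python3 -m jog '[{"fingers":255,"tx":0,"ty":0,"tz":2,"spin":0},{"fingers":255,"tx":0,"ty":0,"tz":3,"spin":0},{"fingers":255,"tx":0,"ty":0,"tz":3,"spin":0},{"fingers":255,"tx":0,"ty":-2,"tz":0,"spin":0},{"fingers":255,"tx":0,"ty":-4,"tz":0,"spin":0},{"fingers":255,"tx":0,"ty":-4,"tz":0,"spin":0},{"fingers":255,"tx":0,"ty":-4,"tz":0,"spin":0},{"fingers":255,"tx":0,"ty":-4,"tz":0,"spin":0},{"fingers":255,"tx":0.5,"ty":-4,"tz":0,"spin":0},{"fingers":255,"tx":0,"ty":-3.7,"tz":0,"spin":0},{"fingers":255,"tx":0,"ty":0,"tz":0,"spin":0},{"fingers":255,"tx":0,"ty":0,"tz":0,"spin":0}]'
python3 -m jog '[{"fingers":255,"tx":0,"ty":0,"tz":0,"spin":0},{"fingers":255,"tx":0,"ty":0,"tz":0,"spin":0},{"fingers":255,"tx":0,"ty":0,"tz":0,"spin":0}]'
python3 - <<'E'
from h import *
c=cam('scene');a=cv2.resize(c[0][200:400,230:490],None,fx=3,fy=3);d=cam('top');b=cv2.resize(d[0][165:265,150:350],None,fx=3.9,fy=3.9)
save('s2.png',a)
p=robot.sense()['tool_pos']
for dz in(.034,-.0859): print((proj(c,p+[0,0,dz])-[230,200])*3)
E
```

```text
t: 6.23
tool_pos: [0.493, 0.1601, 0.1644]
tool_rot: [0.0, 0.996, -0.085, -0.001]
contact_force: [0.1, 0.6, -3.9]
opening: 0.0221
grip_force: 98.9
t: 6.48
tool_pos: [0.4932, 0.1634, 0.165]
tool_rot: [-0.0, 0.997, -0.081, -0.0]
contact_force: [0.3, 0.4, -4.2]
opening: 0.022
grip_force: 98.9
[264.17510612  93.50262498]
[252.41656999 177.52639069]
```

View pics/s2.png

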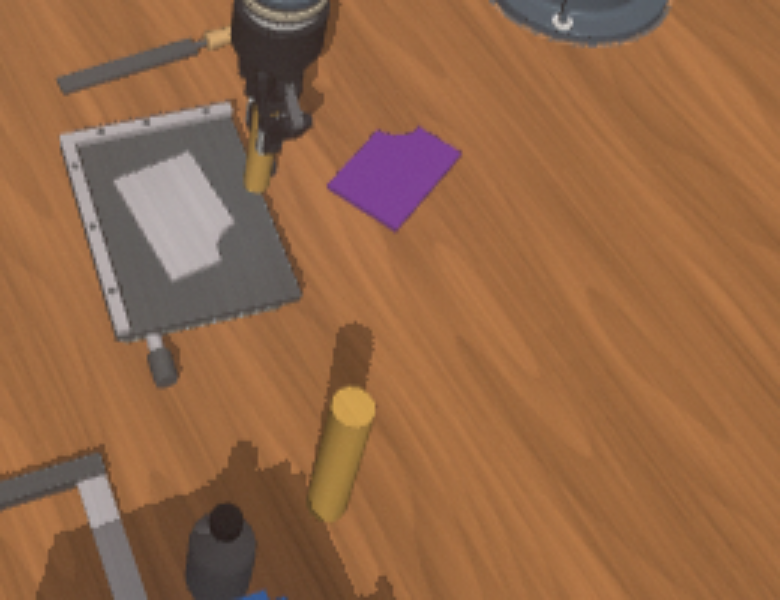

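The drift is held upright, its bottom at about (257,187) in the crop and clear above the stage front; the plate has not moved. Lower it and push towards the back stop.

```bash
python3 -m jog '[{"fingers":255,"tx":0,"ty":0,"tz":-1.2,"spin":0},{"fingers":255,"tx":0,"ty":0,"tz":-1.2,"spin":0},{"fingers":255,"tx":0,"ty":0,"tz":-0.8,"spin":0},{"fingers":255,"tx":0,"ty":0,"tz":0,"spin":0},{"fingers":255,"tx":0,"ty":0,"tz":0,"spin":0},{"fingers":255,"tx":0,"ty":0,"tz":0,"spin":0}]'
python3 -m jog '[{"fingers":255,"tx":0.5,"ty":-0.1,"tz":0,"spin":0},{"fingers":255,"tx":0.5,"ty":-0.1,"tz":0,"spin":0},{"fingers":255,"tx":0.4,"ty":0,"tz":0,"spin":0},{"fingers":255,"tx":0.3,"ty":-0.05,"tz":0,"spin":0},{"fingers":255,"tx":0.3,"ty":-0.05,"tz":0,"spin":0},{"fingers":255,"tx":0.3,"ty":-0.05,"tz":0,"spin":0},{"fingers":255,"tx":0.3,"ty":-0.05,"tz":0,"spin":0},{"fingers":255,"tx":0.3,"ty":-0.05,"tz":0,"spin":0},{"fingers":255,"tx":0.3,"ty":-0.05,"tz":0,"spin":0},{"fingers":255,"tx":0,"ty":0,"tz":0,"spin":0},{"fingers":255,"tx":0,"ty":0,"tz":0,"spin":0}]'
cat >> meas.py <<'E'
def plate(c,n):
    """plate edges from bright blob, +corners at z=.051 in the stage frame (mm)"""
    im=c[0]; g=cv2.cvtColor(im,cv2.COLOR_RGB2GRAY)
E
python3 - <<'E'
from h import *
c=cam('top'); save('t3.png',cv2.resize(c[0][165:255,180:300],None,fx=5,fy=5,interpolation=cv2.INTER_CUBIC))
E
```

```text
t: 7.08
tool_pos: [0.4938, 0.1624, 0.1336]
tool_rot: [-0.0, 0.997, -0.082, 0.0]
contact_force: [0.4, -0.5, -3.2]
opening: 0.0216
grip_force: 98.9
t: 8.0
tool_pos: [0.5261, 0.1571, 0.1334]
tool_rot: [-0.0, 0.997, -0.083, 0.0]
contact_force: [-0.0, 0.3, -4.2]
opening: 0.0216
grip_force: 98.9
```

View pics/t3.png

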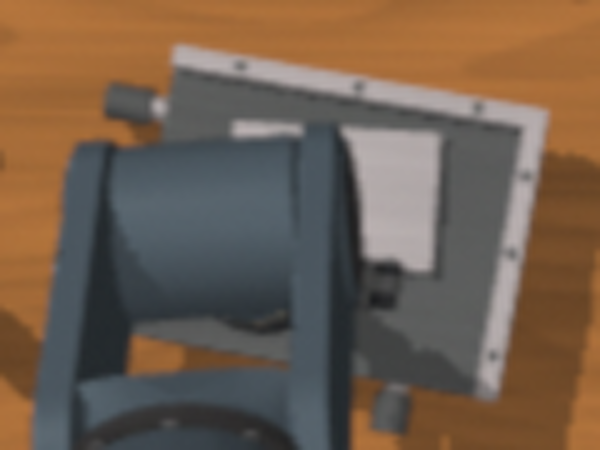

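The arm hides the lower part of the plate, but its back edge runs from (232,122) to (440,135), so it has moved forward and is turning the right way. The right corner is about 11 mm from the back stop. Continue.

```bash
python3 -m jog '[{"fingers":255,"tx":0.3,"ty":-0.05,"tz":0,"spin":0},{"fingers":255,"tx":0.3,"ty":-0.05,"tz":0,"spin":0},{"fingers":255,"tx":0.3,"ty":-0.05,"tz":0,"spin":0},{"fingers":255,"tx":0.3,"ty":-0.05,"tz":0,"spin":0},{"fingers":255,"tx":0.2,"ty":-0.03,"tz":0,"spin":0},{"fingers":255,"tx":0.2,"ty":-0.03,"tz":0,"spin":0},{"fingers":255,"tx":0,"ty":0,"tz":0,"spin":0}]'
python3 -m jog '[{"fingers":255,"tx":0.1,"ty":-0.02,"tz":0,"spin":0},{"fingers":255,"tx":0.1,"ty":-0.02,"tz":0,"spin":0},{"fingers":255,"tx":0,"ty":0,"tz":0,"spin":0},{"fingers":255,"tx":0,"ty":0,"tz":0,"spin":0}]'
python3 -m jog '[{"fingers":255,"tx":0.1,"ty":-0.02,"tz":0,"spin":0},{"fingers":255,"tx":0,"ty":0,"tz":0,"spin":0},{"fingers":255,"tx":0,"ty":0,"tz":0,"spin":0}]'
python3 -m jog '[{"fingers":255,"tx":0.1,"ty":-0.02,"tz":0,"spin":0},{"fingers":255,"tx":0,"ty":0,"tz":0,"spin":0},{"fingers":255,"tx":0,"ty":0,"tz":0,"spin":0}]'
```

```text
t: 8.63
tool_pos: [0.5422, 0.1544, 0.1333]
tool_rot: [-0.0, 0.997, -0.083, 0.0]
contact_force: [-0.2, 0.2, -3.5]
opening: 0.0223
grip_force: 98.9
t: 8.97
tool_pos: [0.5434, 0.1541, 0.1333]
tool_rot: [0.0, 0.997, -0.082, -0.0]
contact_force: [-0.1, 0.1, -4.0]
opening: 0.022
grip_force: 98.9
t: 9.22
tool_pos: [0.5445, 0.1539, 0.1333]
tool_rot: [-0.0, 0.997, -0.082, 0.0]
contact_force: [-0.8, 0.7, -4.2]
opening: 0.0217
grip_force: 98.9
t: 9.47
tool_pos: [0.5457, 0.1537, 0.1334]
tool_rot: [-0.0, 0.997, -0.082, 0.0]
contact_force: [-1.2, 0.0, -4.5]
opening: 0.0218
grip_force: 98.9
```

```bash
python3 -m jog '[{"fingers":255,"tx":0.1,"ty":-0.02,"tz":0,"spin":0},{"fingers":255,"tx":0,"ty":0,"tz":0,"spin":0},{"fingers":255,"tx":0,"ty":0,"tz":0,"spin":0}]'
python3 -m jog '[{"fingers":255,"tx":0.1,"ty":-0.02,"tz":0,"spin":0},{"fingers":255,"tx":0,"ty":0,"tz":0,"spin":0},{"fingers":255,"tx":0,"ty":0,"tz":0,"spin":0}]'
python3 - <<'E'
from h import *
c=cam('top'); save('t4.png',cv2.resize(c[0][165:255,180:300],None,fx=5,fy=5,interpolation=cv2.INTER_CUBIC))
E
```

```text
t: 9.72
tool_pos: [0.5461, 0.1535, 0.1332]
tool_rot: [0.0, 0.997, -0.082, -0.0]
contact_force: [-1.2, 1.2, -4.0]
opening: 0.0221
grip_force: 98.9
t: 9.97
tool_pos: [0.5466, 0.1534, 0.133]
tool_rot: [0.0, 0.997, -0.082, -0.001]
contact_force: [-3.7, -0.0, -2.4]
opening: 0.0218
grip_force: 98.9
```

View pics/t4.png

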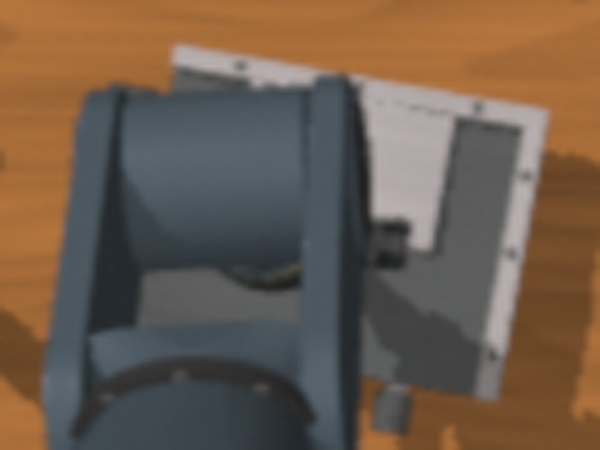

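The plate's back edge now lies along the back stop, with the corner at (455,117). About 37 mm remain to the side stop. Move to the +y edge and push along -y.

```bash
python3 -m jog '[{"fingers":255,"tx":-1,"ty":0.15,"tz":0,"spin":0},{"fingers":255,"tx":-1,"ty":0.15,"tz":0,"spin":0},{"fingers":255,"tx":0,"ty":0,"tz":1.5,"spin":0},{"fingers":255,"tx":0,"ty":0,"tz":1.5,"spin":0},{"fingers":255,"tx":0,"ty":0,"tz":0,"spin":0},{"fingers":255,"tx":2.2,"ty":1.8,"tz":0,"spin":0},{"fingers":255,"tx":2.2,"ty":1.8,"tz":0,"spin":0},{"fingers":255,"tx":2.2,"ty":1.8,"tz":0,"spin":0},{"fingers":255,"tx":2.1,"ty":1.5,"tz":0,"spin":0},{"fingers":255,"tx":0,"ty":0,"tz":0,"spin":0},{"fingers":255,"tx":0,"ty":0,"tz":0,"spin":0},{"fingers":255,"tx":0,"ty":0,"tz":0,"spin":0}]'
python3 -m jog '[{"fingers":255,"tx":0,"ty":0,"tz":0,"spin":0}]'
```

```text
t: 11.02
tool_pos: [0.6131, 0.225, 0.1622]
tool_rot: [0.0, 0.997, -0.082, -0.001]
contact_force: [-0.7, -0.5, -4.5]
opening: 0.0221
grip_force: 99.2
t: 11.1
tool_pos: [0.6129, 0.2247, 0.1625]
tool_rot: [0.0, 0.997, -0.083, -0.001]
contact_force: [0.0, -0.2, -4.0]
opening: 0.0222
grip_force: 99.2
```

```bash
python3 -m jog '[{"fingers":255,"tx":0,"ty":0,"tz":-1.5,"spin":0},{"fingers":255,"tx":0,"ty":0,"tz":-1.4,"spin":0},{"fingers":255,"tx":0,"ty":0,"tz":0,"spin":0},{"fingers":255,"tx":0,"ty":0,"tz":0,"spin":0},{"fingers":255,"tx":-0.08,"ty":-0.5,"tz":0,"spin":0},{"fingers":255,"tx":-0.08,"ty":-0.5,"tz":0,"spin":0},{"fingers":255,"tx":-0.06,"ty":-0.4,"tz":0,"spin":0},{"fingers":255,"tx":-0.05,"ty":-0.3,"tz":0,"spin":0},{"fingers":255,"tx":-0.05,"ty":-0.3,"tz":0,"spin":0},{"fingers":255,"tx":-0.05,"ty":-0.3,"tz":0,"spin":0},{"fingers":255,"tx":0,"ty":0,"tz":0,"spin":0},{"fingers":255,"tx":0,"ty":0,"tz":0,"spin":0}]'
python3 -m jog '[{"fingers":255,"tx":-0.05,"ty":-0.3,"tz":0,"spin":0},{"fingers":255,"tx":-0.05,"ty":-0.3,"tz":0,"spin":0},{"fingers":255,"tx":-0.05,"ty":-0.3,"tz":0,"spin":0},{"fingers":255,"tx":-0.05,"ty":-0.3,"tz":0,"spin":0},{"fingers":255,"tx":-0.05,"ty":-0.3,"tz":0,"spin":0},{"fingers":255,"tx":-0.05,"ty":-0.3,"tz":0,"spin":0},{"fingers":255,"tx":-0.05,"ty":-0.3,"tz":0,"spin":0},{"fingers":255,"tx":0,"ty":0,"tz":0,"spin":0},{"fingers":255,"tx":0,"ty":0,"tz":0,"spin":0}]'
python3 - <<'E'
from h import *
c=cam('top'); save('t5.png',cv2.resize(c[0][165:255,180:300],None,fx=5,fy=5,interpolation=cv2.INTER_CUBIC))
E
```

```text
t: 12.1
tool_pos: [0.6107, 0.202, 0.1344]
tool_rot: [0.0, 0.997, -0.083, -0.0]
contact_force: [0.1, 0.0, -4.6]
opening: 0.0221
grip_force: 99.3
t: 12.85
tool_pos: [0.6072, 0.1809, 0.1343]
tool_rot: [0.0, 0.997, -0.083, -0.0]
contact_force: [0.6, -0.3, -3.5]
opening: 0.0219
grip_force: 99.3
```

View pics/t5.png

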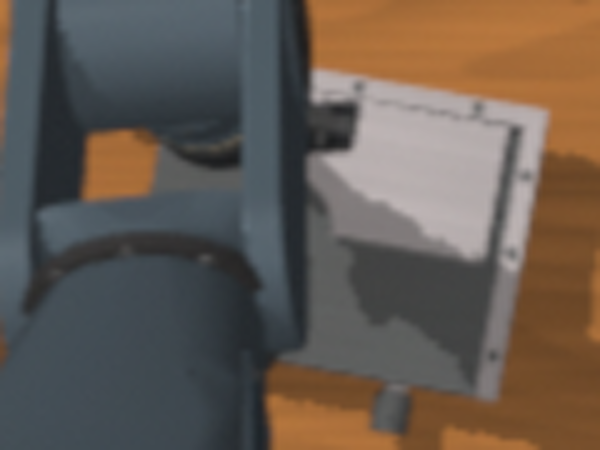

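The plate still lies along the back stop, with an even gap of about 7 mm to the side stop near (508,180). Finish the push in small steps.

```bash
python3 -m jog '[{"fingers":255,"tx":-0.05,"ty":-0.3,"tz":0,"spin":0},{"fingers":255,"tx":-0.04,"ty":-0.2,"tz":0,"spin":0},{"fingers":255,"tx":-0.02,"ty":-0.1,"tz":0,"spin":0},{"fingers":255,"tx":0,"ty":0,"tz":0,"spin":0},{"fingers":255,"tx":0,"ty":0,"tz":0,"spin":0}]'
for i in 1; do :; done
python3 -m jog '[{"fingers":255,"tx":-0.02,"ty":-0.1,"tz":0,"spin":0},{"fingers":255,"tx":0,"ty":0,"tz":0,"spin":0},{"fingers":255,"tx":0,"ty":0,"tz":0,"spin":0}]'
python3 -m jog '[{"fingers":255,"tx":-0.02,"ty":-0.1,"tz":0,"spin":0},{"fingers":255,"tx":0,"ty":0,"tz":0,"spin":0},{"fingers":255,"tx":0,"ty":0,"tz":0,"spin":0}]'
```

```text
t: 13.32
tool_pos: [0.6062, 0.1751, 0.1343]
tool_rot: [0.0, 0.997, -0.082, -0.0]
contact_force: [-0.6, 0.6, -4.2]
opening: 0.022
grip_force: 99.3
t: 13.57
tool_pos: [0.606, 0.1743, 0.1343]
tool_rot: [0.0, 0.997, -0.082, -0.0]
contact_force: [0.3, -0.0, -3.4]
opening: 0.022
grip_force: 99.3
t: 13.82
tool_pos: [0.6058, 0.1733, 0.1343]
tool_rot: [0.0, 0.997, -0.082, -0.0]
contact_force: [-0.2, -0.1, -5.1]
opening: 0.0216
grip_force: 99.3
```

```bash

python3 -m jog '[{"fingers":255,"tx":-0.02,"ty":-0.1,"tz":0,"spin":0},{"fingers":255,"tx":0,"ty":0,"tz":0,"spin":0},{"fingers":255,"tx":0,"ty":0,"tz":0,"spin":0}]'
python3 -m jog '[{"fingers":255,"tx":-0.02,"ty":-0.1,"tz":0,"spin":0},{"fingers":255,"tx":0,"ty":0,"tz":0,"spin":0},{"fingers":255,"tx":0,"ty":0,"tz":0,"spin":0}]'
python3 -m jog '[{"fingers":255,"tx":-0.02,"ty":-0.1,"tz":0,"spin":0},{"fingers":255,"tx":0,"ty":0,"tz":0,"spin":0},{"fingers":255,"tx":0,"ty":0,"tz":0,"spin":0}]'
```

```text
t: 14.07
tool_pos: [0.6056, 0.1722, 0.1343]
tool_rot: [0.0, 0.997, -0.082, -0.0]
contact_force: [-0.5, 0.4, -3.7]
opening: 0.022
grip_force: 99.3
t: 14.32
tool_pos: [0.6054, 0.1714, 0.1343]
tool_rot: [-0.0, 0.997, -0.083, -0.0]
contact_force: [0.0, 1.0, -4.8]
opening: 0.0215
grip_force: 99.3
t: 14.57
tool_pos: [0.6052, 0.1709, 0.1344]
tool_rot: [-0.001, 0.997, -0.083, 0.0]
contact_force: [0.2, 3.5, -4.2]
opening: 0.022
grip_force: 99.2
```

```bash

python3 -m jog '[{"fingers":255,"tx":-0.02,"ty":-0.1,"tz":0,"spin":0},{"fingers":255,"tx":0,"ty":0,"tz":0,"spin":0},{"fingers":255,"tx":0,"ty":0,"tz":0,"spin":0}]'
python3 -m jog '[{"fingers":255,"tx":0.12,"ty":0.75,"tz":0,"spin":0},{"fingers":255,"tx":0.12,"ty":0.75,"tz":0,"spin":0},{"fingers":255,"tx":0,"ty":0,"tz":1.5,"spin":0},{"fingers":255,"tx":0,"ty":0,"tz":1.5,"spin":0},{"fingers":255,"tx":0,"ty":0,"tz":0,"spin":0},{"fingers":255,"tx":-2.1,"ty":-1.7,"tz":0,"spin":0},{"fingers":255,"tx":-2.1,"ty":-1.8,"tz":0,"spin":0},{"fingers":255,"tx":-2.1,"ty":-1.8,"tz":0,"spin":0},{"fingers":255,"tx":-2.1,"ty":-1.8,"tz":0,"spin":0},{"fingers":255,"tx":0,"ty":0,"tz":0,"spin":0},{"fingers":255,"tx":0,"ty":0,"tz":0,"spin":0},{"fingers":255,"tx":0,"ty":0,"tz":0,"spin":0}]'
python3 -m jog '[{"fingers":255,"tx":0,"ty":0,"tz":0,"spin":0}]'
```

```text
t: 14.82
tool_pos: [0.6051, 0.1705, 0.1344]
tool_rot: [-0.001, 0.997, -0.083, 0.0]
contact_force: [-1.0, 5.8, -4.7]
opening: 0.022
grip_force: 99.1
t: 15.82
tool_pos: [0.5244, 0.1132, 0.1644]
tool_rot: [0.0, 0.997, -0.083, 0.001]
contact_force: [1.0, 0.3, -3.4]
opening: 0.0219
grip_force: 99.4
t: 15.9
tool_pos: [0.5248, 0.1136, 0.1644]
tool_rot: [-0.0, 0.997, -0.082, 0.001]
contact_force: [0.5, 0.2, -4.5]
opening: 0.0221
grip_force: 99.4
```

```bash

python3 -m jog '[{"fingers":255,"tx":0,"ty":0,"tz":-1.5,"spin":0},{"fingers":255,"tx":0,"ty":0,"tz":-1.5,"spin":0},{"fingers":255,"tx":0,"ty":0,"tz":0,"spin":0},{"fingers":255,"tx":0,"ty":0,"tz":0,"spin":0},{"fingers":255,"tx":0.5,"ty":-0.08,"tz":0,"spin":0},{"fingers":255,"tx":0.5,"ty":-0.08,"tz":0,"spin":0},{"fingers":255,"tx":0.2,"ty":-0.03,"tz":0,"spin":0},{"fingers":255,"tx":0.1,"ty":-0.02,"tz":0,"spin":0},{"fingers":255,"tx":0,"ty":0,"tz":0,"spin":0},{"fingers":255,"tx":0,"ty":0,"tz":0,"spin":0}]'
python3 -m jog '[{"fingers":255,"tx":0.1,"ty":-0.02,"tz":0,"spin":0},{"fingers":255,"tx":0,"ty":0,"tz":0,"spin":0},{"fingers":255,"tx":0,"ty":0,"tz":0,"spin":0}]'
python3 -m jog '[{"fingers":255,"tx":0.1,"ty":-0.02,"tz":0,"spin":0},{"fingers":255,"tx":0,"ty":0,"tz":0,"spin":0},{"fingers":255,"tx":0,"ty":0,"tz":0,"spin":0}]'
python3 -m jog '[{"fingers":255,"tx":0.1,"ty":-0.02,"tz":0,"spin":0},{"fingers":255,"tx":0,"ty":0,"tz":0,"spin":0},{"fingers":255,"tx":0,"ty":0,"tz":0,"spin":0}]'
```

```text
t: 16.73
tool_pos: [0.5365, 0.1112, 0.1346]
tool_rot: [-0.0, 0.997, -0.082, 0.0]
contact_force: [-0.4, 0.7, -4.0]
opening: 0.0221
grip_force: 99.4
t: 16.98
tool_pos: [0.5374, 0.111, 0.1343]
tool_rot: [0.0, 0.997, -0.082, -0.0]
contact_force: [-0.3, -0.2, -3.2]
opening: 0.0221
grip_force: 99.4
t: 17.23
tool_pos: [0.5382, 0.1108, 0.1342]
tool_rot: [0.0, 0.997, -0.082, -0.0]
contact_force: [-0.7, -0.1, -3.0]
opening: 0.0217
grip_force: 99.4
t: 17.48
tool_pos: [0.539, 0.1107, 0.1342]
tool_rot: [-0.0, 0.997, -0.082, -0.001]
contact_force: [-0.8, 0.7, -4.4]
opening: 0.0217
grip_force: 99.4
```

```bash

python3 -m jog '[{"fingers":255,"tx":0.1,"ty":-0.02,"tz":0,"spin":0},{"fingers":255,"tx":0,"ty":0,"tz":0,"spin":0},{"fingers":255,"tx":0,"ty":0,"tz":0,"spin":0}]'
python3 -m jog '[{"fingers":255,"tx":0.1,"ty":-0.02,"tz":0,"spin":0},{"fingers":255,"tx":0,"ty":0,"tz":0,"spin":0},{"fingers":255,"tx":0,"ty":0,"tz":0,"spin":0}]'
```

```text
t: 17.73
tool_pos: [0.5394, 0.1105, 0.134]
tool_rot: [0.0, 0.997, -0.082, -0.001]
contact_force: [-3.1, 0.4, -4.3]
opening: 0.0218
grip_force: 99.4
t: 17.98
tool_pos: [0.5399, 0.1104, 0.1339]
tool_rot: [0.0, 0.997, -0.082, -0.002]
contact_force: [-4.4, 0.7, -3.1]
opening: 0.0224
grip_force: 99.4
```

Firm contact on both edges. Back off, carry the drift home, and lower it slowly.

```bash

python3 -m jog '[{"fingers":255,"tx":-1,"ty":0.15,"tz":0,"spin":0},{"fingers":255,"tx":-1,"ty":0.15,"tz":0,"spin":0},{"fingers":255,"tx":0,"ty":0,"tz":1.5,"spin":0},{"fingers":255,"tx":0,"ty":0,"tz":1.5,"spin":0},{"fingers":255,"tx":-0.4,"ty":3.8,"tz":0,"spin":0},{"fingers":255,"tx":-0.4,"ty":3.8,"tz":0,"spin":0},{"fingers":255,"tx":-0.4,"ty":3.8,"tz":0,"spin":0},{"fingers":255,"tx":-0.4,"ty":3.8,"tz":0,"spin":0},{"fingers":255,"tx":-0.4,"ty":3.8,"tz":0,"spin":0},{"fingers":255,"tx":-0.4,"ty":3.8,"tz":0,"spin":0},{"fingers":255,"tx":-0.4,"ty":3.8,"tz":0,"spin":0},{"fingers":255,"tx":-0.3,"ty":3.8,"tz":0,"spin":0}]'
python3 -m jog '[{"fingers":255,"tx":0,"ty":0,"tz":0,"spin":0},{"fingers":255,"tx":0,"ty":0,"tz":0,"spin":0},{"fingers":255,"tx":0,"ty":0,"tz":-2.5,"spin":0},{"fingers":255,"tx":0,"ty":0,"tz":-2.5,"spin":0},{"fingers":255,"tx":0,"ty":0,"tz":-2,"spin":0},{"fingers":255,"tx":0,"ty":0,"tz":0,"spin":0},{"fingers":255,"tx":0,"ty":0,"tz":0,"spin":0},{"fingers":255,"tx":0,"ty":0,"tz":0,"spin":0}]'
python3 - <<'E'
from meas import *
c=cam('top');save('t6.png',cv2.resize(c[0][165:255,180:300],None,fx=5,fy=5,interpolation=cv2.INTER_CUBIC))
E
```

```text
t: 18.98
tool_pos: [0.4901, 0.4193, 0.1648]
tool_rot: [-0.001, 0.997, -0.082, 0.001]
contact_force: [1.3, 0.2, -3.6]
opening: 0.0222
grip_force: 99.7
t: 19.65
tool_pos: [0.4916, 0.417, 0.0955]
tool_rot: [-0.001, 0.997, -0.083, 0.001]
contact_force: [0.3, 0.4, -3.9]
opening: 0.0221
grip_force: 100.0
```

View pics/t6.png

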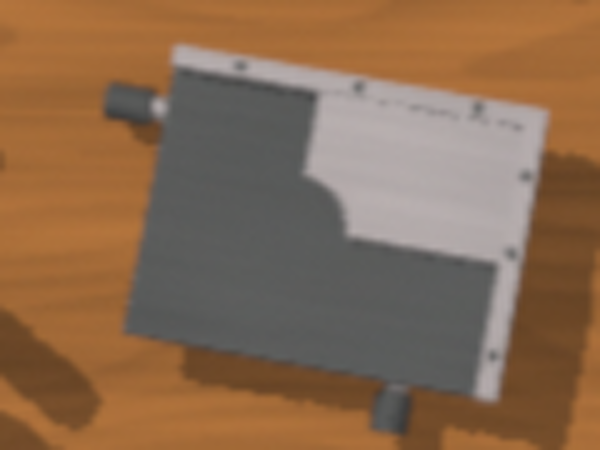

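The plate sits flush in the corner of the stops with no dark line along the side stop; its free edges are at (345,237)-(497,263) and (317,93)-(304,175). Lower the drift, and check the plate numerically.

```bash

python3 -m jog '[{"fingers":255,"tx":0,"ty":0,"tz":-0.4,"spin":0},{"fingers":255,"tx":0,"ty":0,"tz":-0.3,"spin":0},{"fingers":255,"tx":0,"ty":0,"tz":0,"spin":0},{"fingers":255,"tx":0,"ty":0,"tz":0,"spin":0}]'
python3 -m jog '[{"fingers":255,"tx":0,"ty":0,"tz":-0.1,"spin":0},{"fingers":255,"tx":0,"ty":0,"tz":0,"spin":0},{"fingers":255,"tx":0,"ty":0,"tz":0,"spin":0}]'
python3 -m jog '[{"fingers":255,"tx":0,"ty":0,"tz":-0.1,"spin":0},{"fingers":255,"tx":0,"ty":0,"tz":0,"spin":0},{"fingers":255,"tx":0,"ty":0,"tz":0,"spin":0}]'
python3 - <<'E'
from meas import *
T=cam('top'); g=cv2.cvtColor(T[0],cv2.COLOR_RGB2GRAY).astype(np.float32)
u=lambda x,y:(180+(x+.5)/5-.5,165+(y+.5)/5-.5)
bot=edge(g,u(345,238),u(497,263),2);left=edge(g,u(317,95),u(304,175),2)
bo=edge(g,u(180,45),u(545,108),2);so=edge(g,u(547,112),u(498,398),2)
W=lambda p,z:ray(T,p,z)[:2]
def seg(l,z): a=W(l[2:],z);d=W(l[2:]+20*l[:2],z)-a;return a,d/np.linalg.norm(d)
for n,l,o,f,L in(('x',bot,bo,(345,238,497,263),92),('y',left,so,(317,95,304,175),132)):
    a,d=seg(o,.053);nn=np.array([-d[1],d[0]])
    print(n,[round(1e3*abs((W(lineint(l,edge(g,u(*f[:2]),u(*f[2:]),2)*0+np.array([1,0,*u(*q)]) if n=='y' else np.array([0,1,*u(*q)])),.051)-a)@nn),1) for q in(f[:2],f[2:])],'want',L)
E
```

```text
t: 20.03
tool_pos: [0.4904, 0.4172, 0.0875]
tool_rot: [-0.0, 0.997, -0.082, 0.0]
contact_force: [-0.5, -0.1, -4.7]
opening: 0.022
grip_force: 100.0
t: 20.28
tool_pos: [0.4904, 0.4173, 0.0863]
tool_rot: [0.0, 0.997, -0.082, 0.0]
contact_force: [-0.0, 0.8, -3.8]
opening: 0.0218
grip_force: 100.0
t: 20.53
tool_pos: [0.4906, 0.4173, 0.086]
tool_rot: [-0.0, 0.997, -0.082, 0.0]
contact_force: [-0.9, -0.5, 1.5]
opening: 0.0219
grip_force: 100.6
x [np.float64(92.4), np.float64(92.6)] want 92
y [np.float64(132.6), np.float64(133.0)] want 132
```

```bash

python3 -m jog '[{"fingers":180,"tx":0,"ty":0,"tz":0,"spin":0},{"fingers":150,"tx":0,"ty":0,"tz":0,"spin":0},{"fingers":120,"tx":0,"ty":0,"tz":0,"spin":0},{"fingers":80,"tx":0,"ty":0,"tz":0,"spin":0},{"fingers":40,"tx":0,"ty":0,"tz":0,"spin":0},{"fingers":0,"tx":0,"ty":0,"tz":0,"spin":0},{"fingers":0,"tx":0,"ty":0,"tz":0,"spin":0},{"fingers":0,"tx":0,"ty":0,"tz":0,"spin":0},{"fingers":0,"tx":0,"ty":0,"tz":0,"spin":0}]' 60
python3 -m jog '[{"fingers":0,"tx":0,"ty":0,"tz":1.5,"spin":0},{"fingers":0,"tx":0,"ty":0,"tz":3,"spin":0},{"fingers":0,"tx":0,"ty":0,"tz":4,"spin":0},{"fingers":0,"tx":0,"ty":0,"tz":4,"spin":0},{"fingers":0,"tx":0,"ty":0,"tz":4,"spin":0},{"fingers":0,"tx":0,"ty":-4,"tz":0,"spin":0},{"fingers":0,"tx":0,"ty":-4,"tz":0,"spin":0},{"fingers":0,"tx":0,"ty":-4,"tz":0,"spin":0},{"fingers":0,"tx":0,"ty":-4,"tz":0,"spin":0},{"fingers":255,"tx":0,"ty":-2,"tz":0,"spin":0},{"fingers":255,"tx":0,"ty":0,"tz":0,"spin":0},{"fingers":255,"tx":0,"ty":0,"tz":0,"spin":0}]'
python3 - <<'E'
from h import *
for n in('top','scene'):
    c=cam(n); m=cv2.inRange(cv2.cvtColor(c[0],cv2.COLOR_RGB2HSV),(18,150,110),(30,255,255))
    k,l,st,ce=cv2.connectedComponentsWithStats(m)
    for i in range(1,k):
        if st[i,4]>25:
            ys,xs=np.where(l==i); print(n,st[i],ce[i].round(1),cv2.minAreaRect(np.c_[xs,ys].astype(np.float32)))
    # knob: black blob left of head
    if n=='top':
        print('top drift xy',ray(c,[x for x in ce if 225<x[1]<240 and x[0]<160][0],.12))
    g=cv2.cvtColor(c[0],cv2.COLOR_RGB2GRAY); b=proj(c,[.573,-.08,.253]).astype(int); print(n,'knob px',b)
    r=g[b[1]-12:b[1]+12,b[0]-16:b[0]+16]; print(r[::2,::2])
E
```

```text
t: 21.33
tool_pos: [0.4904, 0.4172, 0.0853]
tool_rot: [0.0, 0.997, -0.082, -0.0]
contact_force: [-0.3, 0.9, 0.4]
opening: 0.0852
grip_force: 0.0
t: 22.33
tool_pos: [0.4906, 0.2363, 0.2506]
tool_rot: [-0.0, 0.996, -0.084, 0.0]
contact_force: [1.6, -0.0, -1.1]
opening: 0.0517
grip_force: 0.0
top [129 199  13  13 116] [135.1 204.2] ((135.0, 204.0), (10.53930377960205, 12.75810432434082), 56.3099365234375)Traceback (most recent call last):
  File "<stdin>", line 10, in <module>
IndexError: list index out of range
```

```bash
python3 - <<'E'
from h import *
for n in('top','scene'):
    c=cam(n); m=cv2.inRange(cv2.cvtColor(c[0],cv2.COLOR_RGB2HSV),(16,120,50),(32,255,255))
    k,l,st,ce=cv2.connectedComponentsWithStats(m)
    for i in range(1,k):
        if st[i,4]>25:
            ys,xs=np.where(l==i); print(n,st[i],ce[i].round(1),cv2.minAreaRect(np.c_[xs,ys].astype(np.float32)))
    p=[.4904,.4172]; print('expect',proj(c,p+[.12]),proj(c,p+[0]))
    g=cv2.cvtColor(c[0],cv2.COLOR_RGB2GRAY)
    if n=='top':
        b=proj(c,[.573,-.08,.253]).astype(int); print(n,'knob px',b); print(g[b[1]-8:b[1]+9,b[0]-12:b[0]+20:1])
E
```

```text
top [221 109  11   4  36] [226.1 110.8] ((226.0, 110.5), (3.0, 10.0), 90.0)
top [129 199  26  13 178] [138.1 204.2] ((140.52294921875, 202.7431182861328), (12.068611145019531, 24.520355224609375), 73.3007583618164)
top [312 257   9  37 261] [316.2 275.4] ((316.0, 275.0), (36.0, 8.0), 90.0)
expect [144.59892826 232.1617021 ] [157.10961201 234.08173426]
top knob px [330 198]
[[112 113 112 112 112 111 112 111 111 110 111 110 110 110 111 111 110 110
  110 110 111 111 110 110 111 110 111 111 112 111 111 111]
 [114 115 115 114 114 114 114 113 114 113 113 113 113 112 112 112 113 112
  113 112 112 112 112 112 112 112 112 112 112 112 112 112]
 [116 116 116 115 116 116 116 115 116 115 116 116 115 115 115 115 115 116
  115 115 116 115 115 115 115 115 115 115 114 114 114 114]
 [117 116 117 117 117 117 117 116 115 115 116 116 117 118 117 117 117 118
  118 118 118 117 117 116 115 116 116 116 116 116 115 116]
 [118 117 117 116 117 117 115 103  89  91  97  98 105 112 114 113 114 115
  116 117 116 116 116 116 115 116 115 116 116 116 114 115]
 [119 118 118 118 118 117 109  85  56  54  58  59  65  73  
[... 1183 characters left out ...]
 102 101 100  94  84  78  86
  103 110 114 115 117 117 116 114 113 114 113 113 114 115]
 [ 90  91  91  92  88  84  84  89 105 116 117 118 117 117 115 112 110 113
  118 118 119 118 119 119 119 119 119 119 119 118 118 118]
 [ 90  91  91  91  89  84  84  86 104 120 121 121 121 121 121 120 120 121
  120 121 120 120 120 120 120 120 121 121 120 120 120 120]]
scene [356 326  17  32 309] [363.9 341.4] ((363.9332580566406, 341.794677734375), (10.087900161743164, 32.5723762512207), 17.52556800842285)
scene [332 328  23  47 638] [343.  350.5] ((343.2353210449219, 351.058837890625), (15.03720760345459, 46.081764221191406), 14.03624439239502)
expect [366.8158567  328.69037592] [358.99721234 351.70433084]
```

The drift stands upright: its scene blob is unchanged from the start (17x32 px, same slope). Now the knob geometry, plus a clearance check on the gripper part that shows to the right of the TCP.

```bash
python3 - <<'E'
from h import *
c=cam('top')
for z in(.15,.2,.25,.3):
    print(z,[(ray(c,(180+a/5,165+b/5),z)[:2]-t).round(3) for a,b,t in((390,284,(.5261,.1571)),(390,243,(.5466,.1534)),(335,125,(.6072,.1809)))])
for p in((324.8,199),(337.7,199.7),(340,200.8),(364,203.2)): print(p,ray(c,p,.253)[:2].round(4))
s=cam('scene'); print([((proj(s,[.49,.42+d,.204])-[230,200])*3).round() for d in(-.05,.05)])
print(robot.sense()['opening'])
# white head left side in top view along the rod row
print(cv2.cvtColor(c[0],cv2.COLOR_RGB2GRAY)[190,345:400])
E
```

```text
0.15 [array([-0.005, -0.053]), array([-0.004, -0.049]), array([-0.001, -0.046])]
0.2 [array([-0.009, -0.057]), array([-0.008, -0.053]), array([-0.008, -0.051])]
0.25 [array([-0.012, -0.061]), array([-0.012, -0.057]), array([-0.015, -0.056])]
0.3 [array([-0.015, -0.065]), array([-0.017, -0.061]), array([-0.021, -0.061])]
(324.8, 199) [ 0.5722 -0.0672]
(337.7, 199.7) [ 0.5708 -0.0988]
(340, 200.8) [ 0.5682 -0.1044]
(364, 203.2) [ 0.563  -0.1631]
[array([396., 280.]), array([469., 390.])]
0.012266624708726564
[112 111 112 112 112 112 112 112 112 113 113 114 114 114 114 114 115 116
 115 116 117 127 143 177 185 156 162 189 207 214 217 219 218 219 218 219
 219 219 219 216 184 123 113 144 177 185 186 186 186 185 184 184 183 182
 181]
```

The part is the gripper's knuckle, 57 mm out and well above the knob, so it clears. The knob end is at (0.572, -0.067), its length measures 32 mm as expected, and the push direction is (-0.09, -0.996). Approach with the fingers shut.

```bash

python3 -m jog '[{"fingers":255,"tx":1.2,"ty":-4,"tz":0.2,"spin":0},{"fingers":255,"tx":1.2,"ty":-4,"tz":0.2,"spin":0},{"fingers":255,"tx":1.2,"ty":-4,"tz":0.2,"spin":0},{"fingers":255,"tx":1.2,"ty":-4,"tz":0.2,"spin":0},{"fingers":255,"tx":1.2,"ty":-4,"tz":0.2,"spin":0},{"fingers":255,"tx":1.2,"ty":-3.5,"tz":0.2,"spin":0},{"fingers":255,"tx":1,"ty":-1.9,"tz":0,"spin":0},{"fingers":255,"tx":0,"ty":0,"tz":0,"spin":0},{"fingers":255,"tx":0,"ty":0,"tz":0,"spin":0},{"fingers":255,"tx":0,"ty":0,"tz":0,"spin":0},{"fingers":255,"tx":0,"ty":0,"tz":0,"spin":0}]'
python3 -m jog '[{"fingers":255,"tx":-0.05,"ty":-0.5,"tz":0,"spin":0},{"fingers":255,"tx":-0.05,"ty":-0.5,"tz":0,"spin":0},{"fingers":255,"tx":-0.05,"ty":-0.5,"tz":0,"spin":0},{"fingers":255,"tx":0,"ty":-0.3,"tz":0,"spin":0},{"fingers":255,"tx":0,"ty":0,"tz":0,"spin":0},{"fingers":255,"tx":0,"ty":0,"tz":0,"spin":0}]'
```

```text
t: 23.5
tool_pos: [0.5715, -0.0143, 0.262]
tool_rot: [-0.0, 0.997, -0.081, -0.001]
contact_force: [0.0, 0.6, 0.8]
opening: -0.0003
grip_force: 0.0
t: 24.0
tool_pos: [0.5707, -0.0344, 0.2623]
tool_rot: [-0.0, 0.997, -0.083, 0.0]
contact_force: [-0.2, 0.1, 0.3]
opening: 0.0002
grip_force: 0.0
```

Step in until contact is felt.

```bash

for k in 1 ; do python3 -m jog '[{"fingers":255,"tx":-0.05,"ty":-0.5,"tz":0,"spin":0},{"fingers":255,"tx":-0.02,"ty":-0.3,"tz":0,"spin":0},{"fingers":255,"tx":0,"ty":0,"tz":0,"spin":0},{"fingers":255,"tx":0,"ty":0,"tz":0,"spin":0}]'; done
python3 -m jog '[{"fingers":255,"tx":-0.02,"ty":-0.2,"tz":0,"spin":0},{"fingers":255,"tx":0,"ty":0,"tz":0,"spin":0},{"fingers":255,"tx":0,"ty":0,"tz":0,"spin":0}]'
python3 -m jog '[{"fingers":255,"tx":-0.02,"ty":-0.2,"tz":0,"spin":0},{"fingers":255,"tx":0,"ty":0,"tz":0,"spin":0},{"fingers":255,"tx":0,"ty":0,"tz":0,"spin":0}]'
python3 -m jog '[{"fingers":255,"tx":-0.02,"ty":-0.2,"tz":0,"spin":0},{"fingers":255,"tx":0,"ty":0,"tz":0,"spin":0},{"fingers":255,"tx":0,"ty":0,"tz":0,"spin":0}]'
```

```text
t: 24.33
tool_pos: [0.57, -0.0424, 0.2623]
tool_rot: [-0.0, 0.997, -0.083, 0.0]
contact_force: [0.3, 0.1, -0.1]
opening: -0.0003
grip_force: 0.0
t: 24.58
tool_pos: [0.5698, -0.0441, 0.2623]
tool_rot: [-0.0, 0.997, -0.082, -0.0]
contact_force: [-0.3, 0.7, 0.4]
opening: 0.0004
grip_force: 0.0
t: 24.83
tool_pos: [0.5696, -0.0462, 0.2623]
tool_rot: [-0.0, 0.997, -0.083, 0.0]
contact_force: [0.9, 0.1, -0.2]
opening: 0.0001
grip_force: 0.0
t: 25.08
tool_pos: [0.5694, -0.0482, 0.2623]
tool_rot: [-0.0, 0.997, -0.083, 0.0]
contact_force: [-0.3, -0.4, -1.0]
opening: 0.0
grip_force: 0.0
```

```bash

python3 -m jog '[{"fingers":255,"tx":-0.02,"ty":-0.2,"tz":0,"spin":0},{"fingers":255,"tx":0,"ty":0,"tz":0,"spin":0},{"fingers":255,"tx":0,"ty":0,"tz":0,"spin":0}]'
python3 -m jog '[{"fingers":255,"tx":-0.02,"ty":-0.2,"tz":0,"spin":0},{"fingers":255,"tx":0,"ty":0,"tz":0,"spin":0},{"fingers":255,"tx":0,"ty":0,"tz":0,"spin":0}]'
python3 -m jog '[{"fingers":255,"tx":-0.02,"ty":-0.2,"tz":0,"spin":0},{"fingers":255,"tx":0,"ty":0,"tz":0,"spin":0},{"fingers":255,"tx":0,"ty":0,"tz":0,"spin":0}]'
python3 -m jog '[{"fingers":255,"tx":-0.02,"ty":-0.2,"tz":0,"spin":0},{"fingers":255,"tx":0,"ty":0,"tz":0,"spin":0},{"fingers":255,"tx":0,"ty":0,"tz":0,"spin":0}]'
```

```text
t: 25.33
tool_pos: [0.5692, -0.0503, 0.2623]
tool_rot: [0.0, 0.997, -0.083, 0.0]
contact_force: [0.1, 0.6, 0.5]
opening: 0.0003
grip_force: 0.0
t: 25.58
tool_pos: [0.569, -0.0522, 0.2623]
tool_rot: [0.0, 0.997, -0.083, 0.0]
contact_force: [1.2, 1.0, -0.2]
opening: -0.0003
grip_force: 0.0
t: 25.83
tool_pos: [0.5688, -0.0542, 0.2623]
tool_rot: [0.0, 0.997, -0.083, 0.0]
contact_force: [-0.2, -0.3, -0.4]
opening: -0.0002
grip_force: 0.0
t: 26.08
tool_pos: [0.5686, -0.0552, 0.2623]
tool_rot: [-0.001, 0.997, -0.082, 0.0]
contact_force: [-0.0, 4.1, 0.5]
opening: 0.0
grip_force: 2.2
```

Contact at y ≈ -0.0545. The rod should snap on at about -0.0635.

```bash

python3 -m jog '[{"fingers":255,"tx":-0.02,"ty":-0.2,"tz":0,"spin":0},{"fingers":255,"tx":-0.02,"ty":-0.2,"tz":0,"spin":0},{"fingers":255,"tx":0,"ty":0,"tz":0,"spin":0},{"fingers":255,"tx":0,"ty":0,"tz":0,"spin":0}]'
python3 -m jog '[{"fingers":255,"tx":-0.02,"ty":-0.2,"tz":0,"spin":0},{"fingers":255,"tx":0,"ty":0,"tz":0,"spin":0},{"fingers":255,"tx":0,"ty":0,"tz":0,"spin":0}]'
python3 -m jog '[{"fingers":255,"tx":-0.02,"ty":-0.15,"tz":0,"spin":0},{"fingers":255,"tx":0,"ty":0,"tz":0,"spin":0},{"fingers":255,"tx":0,"ty":0,"tz":0,"spin":0}]'
```

```text
t: 26.42
tool_pos: [0.5681, -0.0606, 0.2622]
tool_rot: [0.001, 0.997, -0.082, -0.0]
contact_force: [-1.6, 1.5, -0.1]
opening: 0.0001
grip_force: 0.5
t: 26.67
tool_pos: [0.5681, -0.0629, 0.2623]
tool_rot: [0.001, 0.997, -0.083, 0.0]
contact_force: [0.7, 0.0, -0.4]
opening: -0.0
grip_force: 0.0
t: 26.92
tool_pos: [0.5678, -0.0639, 0.2623]
tool_rot: [0.0, 0.997, -0.083, 0.0]
contact_force: [0.2, -0.1, -0.7]
opening: -0.0002
grip_force: 0.0
```

```bash

python3 -m jog '[{"fingers":255,"tx":-0.02,"ty":-0.2,"tz":0,"spin":0},{"fingers":255,"tx":0,"ty":0,"tz":0,"spin":0},{"fingers":255,"tx":0,"ty":0,"tz":0,"spin":0}]'
python3 -m jog '[{"fingers":255,"tx":0.1,"ty":1,"tz":0,"spin":0},{"fingers":255,"tx":0.1,"ty":2,"tz":0,"spin":0},{"fingers":255,"tx":0,"ty":4,"tz":1,"spin":0},{"fingers":255,"tx":0,"ty":4,"tz":2,"spin":0},{"fingers":255,"tx":0,"ty":4,"tz":2,"spin":0},{"fingers":255,"tx":-1,"ty":2,"tz":0,"spin":0},{"fingers":0,"tx":-3,"ty":0,"tz":0,"spin":0},{"fingers":0,"tx":-3,"ty":0,"tz":0,"spin":0},{"fingers":0,"tx":0,"ty":0,"tz":0,"spin":0},{"fingers":0,"tx":0,"ty":0,"tz":0,"spin":0},{"fingers":0,"tx":0,"ty":0,"tz":0,"spin":0}]'
python3 - <<'E'
from meas import *
c=cam('top');s=cam('scene')
g=cv2.cvtColor(c[0],cv2.COLOR_RGB2GRAY).astype(float)
r=g[196:202,312:350].mean(0); print(r.round()); i=np.where(r<72)[0][0]; px=312+i-(72-r[i])/(r[i-1]-r[i]); print(px,ray(c,(px,199.3),.253)[:2])
m=cv2.inRange(cv2.cvtColor(s[0],cv2.COLOR_RGB2HSV),(16,120,50),(32,255,255)); k,l,st,ce=cv2.connectedComponentsWithStats(m); print(st[st[:,4]>100])
T0=np.load('c_scene.npz')['arr_0']; d=(cv2.absdiff(T0,s[0]).max(2)>50).astype(np.uint8); k,l,st,ce=cv2.connectedComponentsWithStats(d); print('changed scene',[(x[:4].tolist()) for x in st[1:] if x[4]>15])
E
```

```text
t: 27.17
tool_pos: [0.5676, -0.0657, 0.2623]
tool_rot: [0.0, 0.997, -0.082, 0.0]
contact_force: [0.6, -0.9, -0.6]
opening: -0.0001
grip_force: 0.0
t: 28.08
tool_pos: [0.5003, 0.0994, 0.3101]
tool_rot: [-0.0, 0.997, -0.082, 0.001]
contact_force: [0.3, -0.5, -0.0]
opening: 0.0607
grip_force: 0.0
[112. 112. 112. 112. 110. 110. 110. 110. 110. 110. 112. 113. 113. 114.
 114. 113. 112. 111.  96.  62.  38.  33.  33.  35.  36.  36.  36.  38.
  38.  39.  42.  62. 107. 131. 132. 131. 130. 129.]
330.69711538461536 [ 0.57159834 -0.08164873]
[[     0      0    560    420 234097]
 [   356    326     17     32    309]
 [   332    328     23     46    639]]
changed scene [[262, 0, 30, 57], [374, 0, 17, 26], [392, 0, 77, 47], [491, 0, 13, 7], [443, 0, 117, 200], [483, 9, 17, 17], [372, 27, 13, 8], [291, 37, 8, 27], [388, 42, 8, 12], [400, 44, 8, 22], [289, 65, 125, 137], [291, 69, 7, 7], [410, 90, 29, 30], [531, 90, 13, 29], [353, 127, 10, 8], [418, 127, 5, 8], [417, 137, 17, 20], [247, 155, 8, 6], [252, 166, 7, 5], [256, 244, 29, 38], [280, 251, 28, 42]]
```

The knob end moved 14.4 mm, so the rod is at its middle click. The drift stands, and the only other changes in the scene are the arm and the plate. Hand in.

```bash
python3 -c "
from rig import robot
print(robot.finish_job())"
```

```text
the job is handed in; nothing more can be done
None
```

I handed the job in at about 28 s; no verdict came back. By my own measurements, the plate sits square against both stops, the drift stands upright and released, the rod is at its middle click, and nothing else on the bench moved.

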